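# Sweep the offcuts from the saw's outfeed bed into the scrap tray

### The arm

A 6-joint arm with a two-finger parallel gripper is mounted at the origin on the work surface. World frame = base frame: x ahead of the robot, y to its left, z up, the work surface at z = 0. Lengths are in mm, angles in rad, forces in N, time in s.
With the tool pointing down it reaches from about 325 to 900 mm from the base axis. Payload 3.5 kg.
Tool frame: the origin (TCP) lies on the front face of the gripper's body, between the roots of the fingers; the fingertips stand 73 mm ahead of it and the grasp point (between the pads) lies arm.grasp_offset ahead of it (arm.grasp_offset is the distance from the TCP to the grasp point, in mm); z points along the fingers, y is the line along which they close (so a half turn about z gives the same grasp; the last joint's range is limited). The gripper opens to 85 mm and grips with 20 to 120 N. Pads are 22 mm wide; open, the fingers measure 114 mm over their backs; the gripper's body (76 mm by 85 mm) begins 54 mm behind the grasp point. The pads swing forward as they close: fully open they stand 13 mm farther back than shut.
Start: joints at [1.015, 0.276, -0.026, 1.268, 0, 1.467], TCP at [273.434, 562.011, 303.913] pointing down, gripper open.
Joint ranges: [-3.12, 3.12], [-0.85, 1.88], [-1.08, 1.24], [-1.95, 2.15], [-1.57, 1.53], [-3.14, 3.14]. Speed limits (rad/s): [2.57, 2.57, 3.14, 3.14, 3.14, 3.14].

### API

Orientations are given as a rotation vector (axis times angle).
In Python, from plant import arm gives the robot as it stands.
- The arm moves only by the tool step_arm, never from a script. Its argument "series" is a list of rows, each a list of 6 numbers: the shift along the tool's x, y, z normalised to -1 to 1, where 1 is 0.12 m, then the turn, a rotation vector about the tool's x, y, z normalised to -1 to 1, where 1 is 30 degrees. A call has 1 to 5 rows; each row shifts and turns the commanded pose from where the row before left it, along the tool's axes as they then stand; what a row does not reach is not made up. A row lasts 1/10 s, in which the tool goes at most 50 mm and 8.59 degrees, less where a joint would pass 70% of its speed; a pose out of reach is approached as far as the arm can. A call with a number of a shift or a turn outside -1 to 1 is refused whole. A call with a gripper value outside its range is refused whole. "jaw" is the closure, from -1 (fully open) to 1 (shut), set as the call begins (left out, the last holds). The fingers move at their own pace and stop on an object; "newtons" is the grip in N (left out, the last holds). Time passes only in rows, so rows that do not move let the fingers close. It gives the time, the measured TCP pose, the force, the opening and the grip force at its end, in the units of the state.
- arm.read_state(): the state, without advancing time (a new reading comes with each control period).
- arm.get_image(name): name is "scene" or "top"; returns (picture, depth): 400x640x3 uint8, blue, green, red; 400x640 float32, mm along the optical axis (not along the pixel's ray), 0 where there is no reading.
- arm.camera_info(name): a dict with "K" (3x3 intrinsics, pixels), "camera_from_world" (4x4, takes a point from world to camera coordinates). Camera axes: x right, y down, z forward; pixel columns grow to the right and rows downward; lengths in mm; the calibration is good to about 2 mm. A picture is of the moment at which its call begins. camera_info takes no time and is no camera call.
- arm.close_job(): hands the job in; it is judged then, once.
Trained networks look in the newest picture that a camera, given by its name, has taken for a name from the list of things; names that differ only in an ending like _2 or _b are one class to them, and where a whole thing is asked for, a point or a joint stands for the part that bears it (a point fixed in the world has none). Each returns a list of dicts, best first, with "p" (0 to 1); they miss things now and then, are a little off and sometimes report something else, mostly with a low value. They report only what shows in the picture. A call takes as long as a camera call.
- arm.boxes_of(target, camera): "rect" ([centre column, centre row, width, height] as shares, 0 to 1, of the picture: columns of its width, rows of its height, round what is visible of it).
- arm.masks_of(target, camera): "pixels" (400x640 bool, what is visible of it) and "rect" ([centre column, centre row, width, height] as shares, 0 to 1, of the picture: columns of its width, rows of its height, round what is visible of it).
The state is a dict: "clock": time; "joint_positions": joint angles; "qvel": joint speeds; "joint_efforts": joint torques, N m; "tool_pos": TCP position; "orientation": TCP orientation; "wrist_force": force on the tool from outside, world axes, zero at the start; "ft_torque": the same for the moment, N m; "finger_gap": opening from 0.0 (shut) to 1.0 (fully open); "grasp_force": force on a finger pad.
Only numpy, scipy, OpenCV 4.12 (cv2) and the standard library are available. Lean on these libraries where they do the work, as an engineer would, in place of code of your own. Each camera call takes 0.05 s, during which the arm holds its last target. There are 200 camera calls.

### The job

Sweep the three short steel offcuts (tube, flat bar and round slug) along the chop saw's outfeed bed and over its open end, so that all three drop into the scrap tray below. Only push them across the plate with the tips or the outside of the fingers, without gripping them or picking them up, and leave the long finished tube by the fence and the try square lying where they are.

Things in the scene. Friction and masses are not known exactly. Their poses are not given: they have to be found in the camera images.
- bed: The saw's outfeed bed, fixed: a level bare steel plate 260 mm (its x) by 460 mm (its y), top face 85 mm above the bench. Origin at its centre, at bench height; x towards the fence on the far side, y along the bed towards the saw, z up. The fence stands 30 mm above the plate all along the far side, near face at x = +124 mm. The side nearest the robot (x = -130 mm) has no rim.
- bed_end (a point): Middle of the bed's open end, on the plate's top edge (230 mm from the bed's centre, on the side away from the saw); axes as the bed's, so off the end is -y. The plate is 10 mm thick here and overhangs the scrap tray.
- saw: Chop saw, fixed, head locked down, at the other end of the bed. Origin on the bench under the middle of its base, 385 mm from the bed's centre along the bed's +y; base 500 mm (x) by 280 mm (y), as high as the bed; the wheel guard in its middle, 54 mm thick, reaches 0.40 m above the bench.
- tray: Low open scrap tray of grey plastic, fixed on the bench: outside 300 mm (its x) by 200 mm (its y), 66 mm high, walls and floor 4 mm. Its near wall is tucked 18 to 30 mm under the bed's open end, so what goes over the end falls in; its rim is 19 mm lower than the bed's top. Origin at the centre of its underside; axes within 3 degrees of the bed's.
- off_tube_c (a point): Offcut: short piece of dark mill-finish steel square tube with bright sawn ends, 30 by 30 mm and 35 mm long, lying on the bed with its bore level, 60 to 100 g, loose. The point is its centre, 15 mm above the bed's top; its x runs along the bore. It lies at any angle about the vertical.
- off_flat_c (a point): Offcut: short piece of dark steel flat bar with bright sawn ends, 45 (its x) by 25 (its y) by 12 mm (z, up), lying flat on the bed, 80 to 140 g, loose. The point is its centre, 6 mm above the bed's top. It lies at any angle about the vertical.
- off_round_c (a point): Offcut: slug of dark steel round bar, sawn face bright, 30 mm in diameter and 25 mm long, standing on its cut face on the bed (axis z up), 110 to 185 g, loose. The point is its centre, 12.5 mm above the bed's top.
- long_tube_c (a point): The finished length, to be left alone: dark steel square tube, 25 by 25 mm and 260 mm long (along its y, parallel to the fence), lying loose on the bed against the fence or up to 2 mm from it. The point is its centre, 12.5 mm above the bed's top.
- square: Try square lying loose on the bed near the saw, to be left alone: dark steel stock 22 (its x) by 90 (its y) by 14 mm high, and a steel blade 4 mm thick and 26 mm wide that runs 120 mm in +x from the stock's face, its middle at y = +32 mm. Origin at the centre of the stock's underside.

How it is judged:
By the outcome, as a careful person would: the job done as asked, in the order asked, and still so for the second after the job is handed in, with the robot touching nothing.
It also fails if it takes over 72 s, if anything falls off the work surface, if the arm or the gripper's body presses on something with over 40 N, if the wrist force passes 120 N, or if a joint passes its speed limit or range.

## Working session

There is one attempt and no reset: what is moved stays moved. The work goes in short steps, Python scripts to look and compute and a tool call to move; the robot and the scene stay as the last step left them, time stands still between calls to the robot, and variables do not carry over. Pictures are saved under pics/ and viewed, at most 12 in all, crops included, and the job is handed in when it is done.

Besides the shell and the picture viewer there is one more tool, called after "Request:" in YAML: its name, and indented under it one key for each argument. step_arm: Moves the arm, as the interface text tells. Scaled input: -1 to 1 covers 0.12 m each way for a shift and 30 degrees each way for a turn. Its arguments: {"type":"object","properties":{"series":{"type":"array","items":{"type":"array","items":{"type":"number","minimum":-1,"maximum":1}}},"jaw":{"type":"number"},"newtons":{"type":"number"}},"required":["series"]}

```bash
mkdir -p pics; ls; cat > h.py <<'E'
import numpy as np, cv2
from plant import arm
def back(cam,uv,z):
    """world point at height z on pixel ray"""
    i=arm.camera_info(cam);K=np.array(i["K"]);T=np.linalg.inv(np.array(i["camera_from_world"]))
    d=T[:3,:3]@np.linalg.inv(K)@[uv[0],uv[1],1];o=T[:3,3]
    return o+d*(z-o[2])/d[2]
def proj(cam,p):
    i=arm.camera_info(cam);c=np.array(i["camera_from_world"])@[*p,1];q=np.array(i["K"])@c[:3];return q[:2]/q[2]
E
python3 - <<'E'
from h import *
for c in("scene","top"):
    im,d=arm.get_image(c);cv2.imwrite(f"pics/{c}0.png",im)
    T=np.linalg.inv(np.array(arm.camera_info(c)["camera_from_world"]));print(c,T[:3,3].round(),T[:3,2].round(2))
    for t in("bed","tray","off_tube_c","off_flat_c","off_round_c","long_tube_c","square","saw"):
        for m in arm.masks_of(t,c)[:2]:
            v,u=np.nonzero(m["pixels"]);
            if len(u)==0: continue
            z=85 if t!="tray" else 66
            z+={"off_tube_c":30,"off_flat_c":12,"off_round_c":25,"long_tube_c":25}.get(t,0)
            r=cv2.minAreaRect(np.c_[u,v].astype(np.float32))
            print(t,round(m["p"],2),len(u),"px",u.mean().round(),v.mean().round(),"w",[back(c,p,z)[:2].round().tolist() for p in cv2.boxPoints(r)],back(c,(u.mean(),v.mean()),z)[:2].round())
print(arm.read_state(), arm.grasp_offset)
E
```

```text
pics
scene [ 938. -266.  847.] [-0.35  0.47 -0.81]
bed 0.92 16569 px 280.0 217.0 w [[429.0, -82.0], [342.0, 485.0], [728.0, 379.0], [720.0, -95.0]] [578.  98.]
tray 0.73 14906 px 188.0 316.0 w [[384.0, -257.0], [384.0, -10.0], [743.0, -79.0], [706.0, -281.0]] [ 569. -182.]
off_tube_c 0.76 326 px 232.0 202.0 w [[447.0, 57.0], [483.0, 84.0], [516.0, 47.0], [481.0, 21.0]] [482.  52.]
off_flat_c 0.69 256 px 282.0 223.0 w [[574.0, 71.0], [571.0, 101.0], [624.0, 95.0], [626.0, 66.0]] [599.  83.]
off_round_c 0.7 190 px 270.0 200.0 w [[519.0, 118.0], [541.0, 134.0], [571.0, 97.0], [549.0, 82.0]] [545. 108.]
off_round_c 0.32 308 px 232.0 202.0 w [[445.0, 61.0], [478.0, 85.0], [511.0, 48.0], [479.0, 25.0]] [479.  55.]
long_tube_c 0.77 1284 px 314.0 232.0 w [[655.0, -21.0], [665.0, 250.0], [696.0, 241.0], [681.0, -25.0]] [674.  98.]
square 0.87 724 px 322.0 145.0 w [[480.0, 264.0], [428.0, 344.0], [583.0, 421.0], [627.0, 338.0]] [528. 334.]
saw 0.94 25870 px 403.0 93.0 w [[347.0, 353.0], [70.0, 1252.0], [956.0, 960.0], [953.0, 319.0]] [599. 636.]
top [ 465.  178. 1016.] [ 0.13 -0.02 -0.99]
bed 
[... 1019 characters left out ...]
t_positions': array([ 1.01460597e+00,  2.76382246e-01, -2.63552303e-02,  1.26801075e+00,
        1.20182036e-05,  1.46736258e+00]), 'qvel': array([-0.0003936 ,  0.00102645, -0.00098952, -0.00045333, -0.00081051,
        0.00034771]), 'joint_efforts': array([-5.19312434e-04, -4.45482051e+01,  2.95568883e+01,  7.14833204e-04,
       -2.11226798e-04,  6.80704730e-06]), 'tool_pos': array([273.43643958, 562.02691431, 303.94546498]), 'orientation': array([7.05128617e-01, 3.06143293e+00, 7.75985967e-05]), 'wrist_force': array([-0.65253319,  0.17334811, -0.00201815]), 'ft_torque': array([ 0.00120395, -0.04525498,  0.01174027]), 'grasp_force': 0.0, 'finger_gap': 0.9999292529327716} 53.900000000000006
```

```bash
python3 - <<'E'
import cv2
a=cv2.imread("pics/top0.png")[110:310,180:540];cv2.imwrite("pics/c1.png",cv2.resize(a,(792,440),interpolation=3))
E
```

```text
(no output)
```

View pics/c1.png

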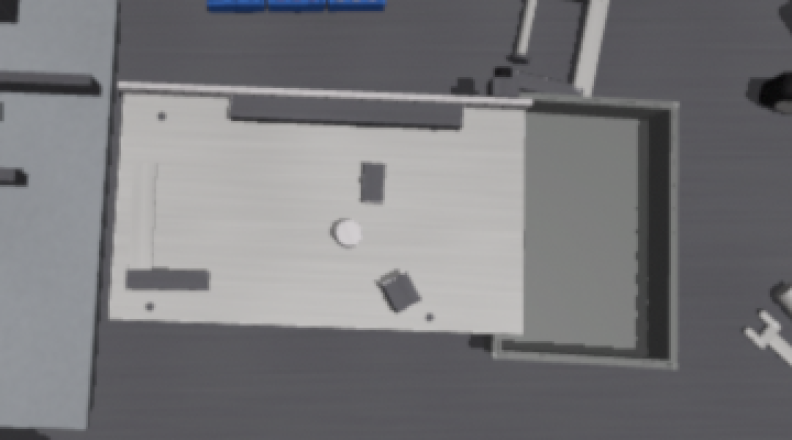

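View pics/scene0.png

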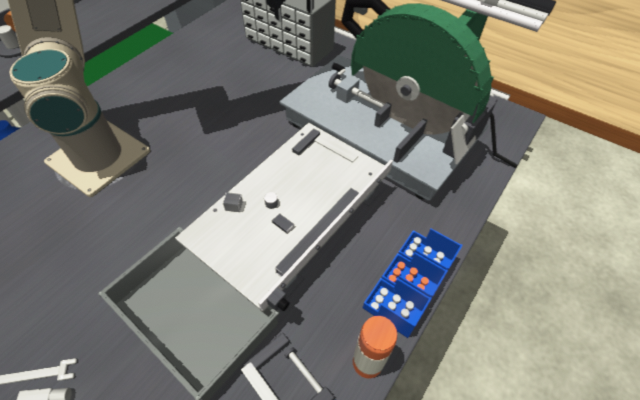

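The top crop shows the tube at about (398,290), the slug at (347,233), the flat at (372,182), the square at the left and the long tube by the fence. Each offcut has a clear lane to the open end on the right. I'll now work out the bed frame and each lane.

```bash
python3 - <<'E'
from h import *
f=lambda p:back("top",(180+p[0]/2.2,110+p[1]/2.2),85)[:2]
ne,fe,ns=f((523,332)),f((526,107)),f((109,318))
print(ne,fe,ns)
d=(ns-ne);print("bed y angle",np.degrees(np.arctan2(d[1],d[0])),np.linalg.norm(d))
for c in("top","scene"):
  for t in("long_tube_c","bed"):
    m=(arm.masks_of(t,c) if arm.get_image(c) is not None else 0)[0]["pixels"];v,u=np.nonzero(m)
    P=np.array([back(c,p,110 if t[0]=="l" else 85)[:2] for p in zip(u,v)]);
    (cx,cy),wh,a=cv2.minAreaRect(P.astype(np.float32));print(c,t,cx,cy,wh,a)
E
```

```text
[426.39059989 -80.43215362] [682.21386217 -95.99090418] [448.69685588 378.45416976]
bed y angle 87.21706869081397 459.428151987077
top long_tube_c 672.5994873046875 112.93449401855469 (253.70106506347656, 32.589908599853516) 86.94672393798828Traceback (most recent call last):
  File "<stdin>", line 9, in <module>
  File "h.py", line 5, in back
    i=arm.camera_info(cam);K=np.array(i["K"]);T=np.linalg.inv(np.array(i["camera_from_world"]))
ValueError: time passes only in moves, steps and waits
```

Request:
step_arm:
  series:
    - [0, 0, 0, 0, 0, 0.28]
    - [0, 0, 0, 0, 0, 0.28]
    - [0, 0, 0, 0, 0, 0.28]
    - [0, 0, 0, 0, 0, 0.28]
    - [0, 0, 0, 0, 0, 0.28]
  jaw: 0.65

```text
clock: 1.6
tool_pos: [273.4, 562.0, 303.9]
orientation: [-1.763, -2.6, -0.0]
wrist_force: [0.1, -0.1, 0.7]
finger_gap: 0.177
grasp_force: 0.0
```

Request:
step_arm:
  series:
    - [0, 0, 0, 0, 0, 0.28]
    - [0, 0, 0, 0, 0, 0.28]
    - [0, 0, 0, 0, 0, 0.26]
    - [-0.4, 0, 0, 0, 0, 0]
    - [-0.4, 0, 0, 0, 0, 0]

```text
clock: 2.1
tool_pos: [269.2, 465.8, 303.4]
orientation: [2.268, 2.173, -0.0]
wrist_force: [0.7, -0.5, 0.4]
finger_gap: 0.181
grasp_force: 0.0
```

Request:
step_arm:
  series:
    - [-0.4, 0, 0, 0, 0, 0]
    - [-0.4, 0, 0, 0, 0, 0]
    - [-0.4, 0, 0, 0, 0, 0]
    - [-0.24, 0.27, 0, 0, 0, 0]
    - [-0.24, 0.27, 0, 0, 0, 0]

```text
clock: 2.6
tool_pos: [324.6, 260.3, 304.3]
orientation: [2.269, 2.173, 0.002]
wrist_force: [1.8, 1.8, -0.2]
finger_gap: 0.174
grasp_force: 0.0
```

Request:
step_arm:
  series:
    - [-0.24, 0.27, 0, 0, 0, 0]
    - [-0.24, 0.27, 0, 0, 0, 0]
    - [-0.24, 0.27, 0, 0, 0, 0]
    - [-0.24, 0.27, 0, 0, 0, 0]
    - [-0.24, 0.27, 0, 0, 0, 0]

```text
clock: 3.1
tool_pos: [481.5, 109.2, 304.2]
orientation: [2.27, 2.171, 0.001]
wrist_force: [-0.3, 0.5, -0.5]
finger_gap: 0.175
grasp_force: 0.0
```

Request:
step_arm:
  series:
    - [0, -0.02, 0.3, 0, 0, 0]
    - [0, 0, 0.3, 0, 0, 0]
    - [0, 0, 0.3, 0, 0, 0]
    - [0, 0, 0, 0, 0, 0]

```text
clock: 3.5
tool_pos: [474.0, 110.2, 191.3]
orientation: [-2.266, -2.166, 0.013]
wrist_force: [-1.7, 0.2, 0.4]
finger_gap: 0.174
grasp_force: 0.0
```

```bash
python3 - <<'E'
from h import *
im,d=arm.get_image("scene");cv2.imwrite("pics/c2.png",cv2.resize(im[110:270,150:350],(800,640)[:2],interpolation=3)[:600])
s=arm.read_state();print(s["tool_pos"],s["wrist_force"])
for L in(60,73,86):
  p=s["tool_pos"]-[0,0,L];print(L,(proj("scene",p)-[150,110])*4)
E
```

```text
[475.8756406  110.58081928 193.92879872] [0.7903464  0.41111172 0.44916251]
60 [385.03880305 275.05890818]
73 [388.16198417 289.40052519]
86 [391.21490033 303.41948622]
```

View pics/c2.png

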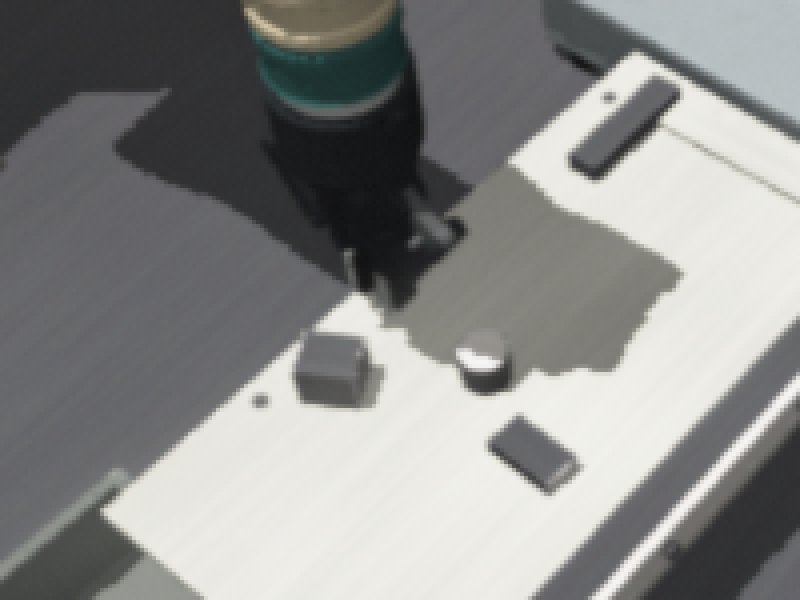

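The fingertips, at about (390,308) in the crop, are behind the tube at (330,370), with the slug at (485,362) clear to the side. I'll descend gently and watch for contact.

Request:
step_arm:
  series:
    - [0, 0, 0.07, 0, 0, 0]
    - [0, 0, 0.07, 0, 0, 0]
    - [0, 0, 0, 0, 0, 0]
    - [0, 0, 0, 0, 0, 0]

```text
clock: 3.95
tool_pos: [478.4, 111.0, 179.8]
orientation: [2.269, 2.171, 0.002]
wrist_force: [0.7, 0.5, 0.4]
finger_gap: 0.174
grasp_force: 0.0
```

Request:
step_arm:
  series:
    - [0, 0, 0.02, 0, 0, 0]
    - [0, 0, 0.02, 0, 0, 0]
    - [0, 0, 0, 0, 0, 0]

```text
clock: 4.25
tool_pos: [477.8, 110.9, 174.1]
orientation: [-2.27, -2.172, 0.0]
wrist_force: [-0.1, 0.6, 0.1]
finger_gap: 0.176
grasp_force: 0.0
```

Request:
step_arm:
  series:
    - [0, 0, 0.02, 0, 0, 0]
    - [0, 0, 0, 0, 0, 0]
    - [0, 0, 0, 0, 0, 0]

```text
clock: 4.55
tool_pos: [478.0, 110.9, 171.8]
orientation: [-2.27, -2.171, 0.0]
wrist_force: [0.5, -0.2, 0.1]
finger_gap: 0.177
grasp_force: 0.0
```

Request:
step_arm:
  series:
    - [0, 0, 0.02, 0, 0, 0]
    - [0, 0, 0, 0, 0, 0]
    - [0, 0, 0, 0, 0, 0]

```text
clock: 4.85
tool_pos: [477.9, 110.9, 169.4]
orientation: [-2.27, -2.171, 0.0]
wrist_force: [0.3, 0.5, 0.1]
finger_gap: 0.176
grasp_force: 0.0
```

Request:
step_arm:
  series:
    - [0, 0, 0.02, 0, 0, 0]
    - [0, 0, 0, 0, 0, 0]
    - [0, 0, 0, 0, 0, 0]

```text
clock: 5.15
tool_pos: [477.9, 110.9, 167.0]
orientation: [-2.27, -2.172, 0.0]
wrist_force: [-0.0, -0.2, 0.2]
finger_gap: 0.177
grasp_force: 0.0
```

Request:
step_arm:
  series:
    - [0, 0, 0.02, 0, 0, 0]
    - [0, 0, 0, 0, 0, 0]
    - [0, 0, 0, 0, 0, 0]

```text
clock: 5.45
tool_pos: [477.9, 110.9, 164.6]
orientation: [-2.27, -2.171, 0.0]
wrist_force: [-0.5, -0.2, 1.3]
finger_gap: 0.175
grasp_force: 0.0
```

Request:
step_arm:
  series:
    - [0, 0, 0.025, 0, 0, 0]
    - [0, 0, 0, 0, 0, 0]
    - [0, 0, 0, 0, 0, 0]

```text
clock: 5.75
tool_pos: [477.9, 110.9, 161.6]
orientation: [-2.27, -2.171, 0.0]
wrist_force: [0.3, 0.6, 0.2]
finger_gap: 0.178
grasp_force: 0.0
```

```bash
python3 - <<'E'
from h import *
im,d=arm.get_image("scene");cv2.imwrite("pics/c3.png",cv2.resize(im[170:230,200:290],(792,528),interpolation=3))
E
```

```text
(no output)
```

View pics/c3.png

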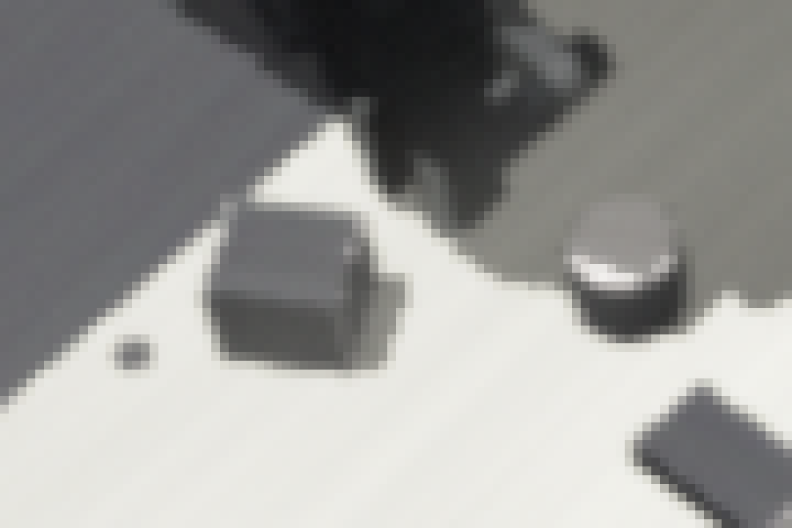

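Tips sit just above the plate, centred on the tube's lane. Now sweeping the tube.

Request:
step_arm:
  series:
    - [-0.1, 0, 0, 0, 0, 0]
    - [-0.1, 0, 0, 0, 0, 0]
    - [-0.1, 0, 0, 0, 0, 0]
    - [-0.1, 0, 0, 0, 0, 0]
    - [-0.1, 0, 0, 0, 0, 0]

```text
clock: 6.3
tool_pos: [475.2, 49.6, 161.8]
orientation: [-2.271, -2.171, -0.0]
wrist_force: [0.3, 1.3, -0.3]
finger_gap: 0.176
grasp_force: 0.2
```

Request:
step_arm:
  series:
    - [-0.1, 0, 0, 0, 0, 0]
    - [-0.1, 0, 0, 0, 0, 0]
    - [-0.1, 0, 0, 0, 0, 0]
    - [0, 0, 0, 0, 0, 0]

```text
clock: 6.7
tool_pos: [473.8, 13.5, 161.7]
orientation: [2.272, 2.169, -0.001]
wrist_force: [-0.0, 0.1, -0.3]
finger_gap: 0.175
grasp_force: 0.0
```

```bash
python3 - <<'E'
from h import *
im,d=arm.get_image("scene");cv2.imwrite("pics/c4.png",cv2.resize(im[170:270,150:300],(750,500),interpolation=3))
E
```

```text
(no output)
```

View pics/c4.png

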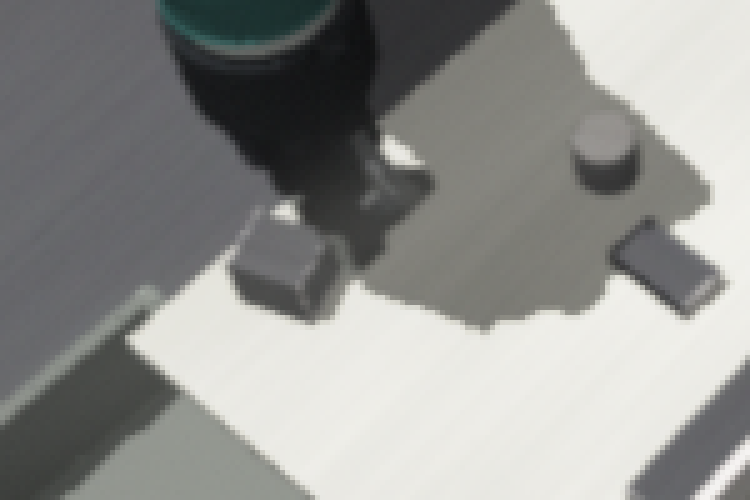

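The tube has squared up against the fingers at about (285,265) and stays on the plate; the other pieces are untouched. Continuing over the edge.

Request:
step_arm:
  series:
    - [-0.1, 0, 0, 0, 0, 0]
    - [-0.1, 0, 0, 0, 0, 0]
    - [-0.1, 0, 0, 0, 0, 0]
    - [-0.1, 0, 0, 0, 0, 0]
    - [-0.1, 0, 0, 0, 0, 0]

```text
clock: 7.25
tool_pos: [471.0, -46.0, 161.7]
orientation: [-2.27, -2.171, 0.0]
wrist_force: [0.4, 0.6, 0.8]
finger_gap: 0.178
grasp_force: 0.2
```

Request:
step_arm:
  series:
    - [-0.1, 0, 0, 0, 0, 0]
    - [-0.1, 0, 0, 0, 0, 0]
    - [-0.1, 0, 0, 0, 0, 0]
    - [-0.05, 0, 0, 0, 0, 0]
    - [0, 0, 0, 0, 0, 0]

```text
clock: 7.75
tool_pos: [469.3, -87.8, 161.7]
orientation: [2.272, 2.17, 0.0]
wrist_force: [-0.0, -0.3, 0.0]
finger_gap: 0.177
grasp_force: 0.0
```

```bash
python3 - <<'E'
from h import *
im,d=arm.get_image("scene");cv2.imwrite("pics/c5.png",cv2.resize(im[170:390,90:350],(709,600),interpolation=3))
E
```

```text
(no output)
```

View pics/c5.png

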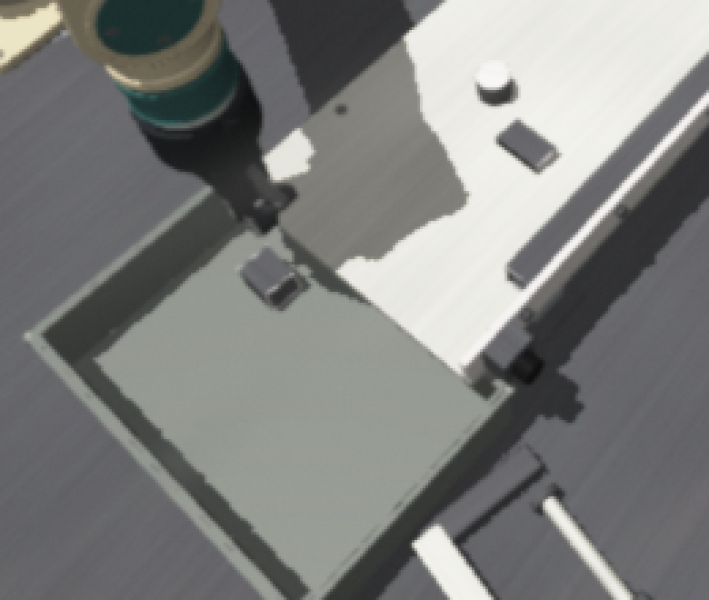

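The tube lies in the tray at (272,278). Next is the slug: lift, move behind it, lower.

Request:
step_arm:
  series:
    - [0, 0, -0.2, 0, 0, 0]
    - [0, 0, -0.2, 0, 0, 0]
    - [0.2, 0.05, 0, 0, 0, 0]
    - [0.36, 0.09, 0, 0, 0, 0]
    - [0.36, 0.09, 0, 0, 0, 0]

```text
clock: 8.3
tool_pos: [502.0, 23.4, 210.2]
orientation: [2.271, 2.17, 0.001]
wrist_force: [0.5, -0.7, -0.1]
finger_gap: 0.173
grasp_force: 0.0
```

Request:
step_arm:
  series:
    - [0.36, 0.09, 0, 0, 0, 0]
    - [0.36, 0.09, 0, 0, 0, 0]
    - [0.2, 0.06, 0, 0, 0, 0]
    - [0.17, 0.05, 0, 0, 0, 0]
    - [0, 0, 0, 0, 0, 0]

```text
clock: 8.8
tool_pos: [542.8, 154.1, 209.7]
orientation: [-2.266, -2.176, -0.002]
wrist_force: [-0.9, -0.6, 0.5]
finger_gap: 0.177
grasp_force: 0.0
```

Request:
step_arm:
  series:
    - [0, 0, 0, 0, 0, 0]
    - [0, 0, 0.2, 0, 0, 0]
    - [0, 0, 0.1, 0, 0, 0]
    - [0, 0, 0.1, 0, 0, 0]
    - [0, 0, 0, 0, 0, 0]

```text
clock: 9.3
tool_pos: [540.5, 150.4, 159.6]
orientation: [-2.269, -2.169, 0.006]
wrist_force: [0.2, -0.4, -0.1]
finger_gap: 0.172
grasp_force: 0.0
```

```bash
python3 - <<'E'
from h import *
im,d=arm.get_image("scene");cv2.imwrite("pics/c6.png",cv2.resize(im[150:250,220:370],(750,500),interpolation=3))
print(arm.read_state()["tool_pos"])
E
```

```text
[541.29400118 150.64975557 160.69703025]
```

View pics/c6.png

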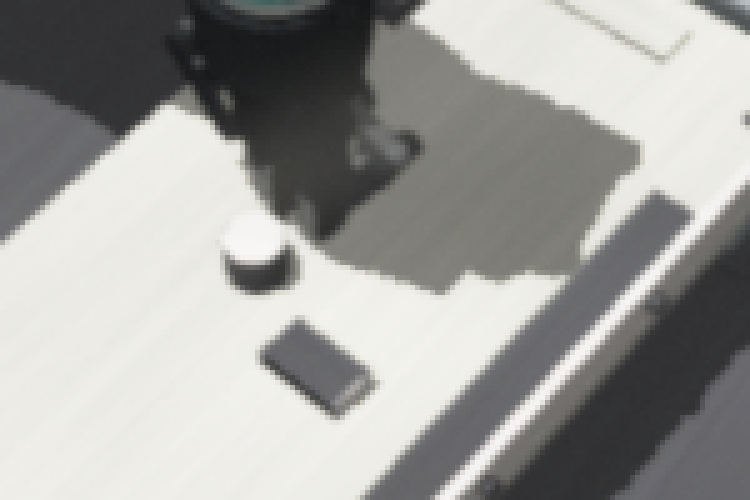

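The fingers stand right behind the slug at (255,255). Sweeping it; the flat at (318,365) is outside the lane.

Request:
step_arm:
  series:
    - [-0.05, 0, 0, 0, 0, 0]
    - [-0.1, 0, 0, 0, 0, 0]
    - [-0.1, 0, 0, 0, 0, 0]
    - [-0.1, 0, 0, 0, 0, 0]
    - [-0.1, 0, 0, 0, 0, 0]

```text
clock: 9.85
tool_pos: [540.3, 96.2, 162.4]
orientation: [2.27, 2.171, 0.002]
wrist_force: [-0.7, 1.2, 2.8]
finger_gap: 0.176
grasp_force: 1.0
```

Request:
step_arm:
  series:
    - [-0.1, 0, 0, 0, 0, 0]
    - [-0.1, 0, 0, 0, 0, 0]
    - [-0.1, 0, 0, 0, 0, 0]
    - [-0.1, 0, 0, 0, 0, 0]
    - [0, 0, 0, 0, 0, 0]

```text
clock: 10.35
tool_pos: [537.5, 47.6, 161.5]
orientation: [2.272, 2.169, -0.003]
wrist_force: [-0.7, 0.7, -0.6]
finger_gap: 0.174
grasp_force: 0.0
```

```bash
python3 - <<'E'
from h import *
im,d=arm.get_image("scene");cv2.imwrite("pics/c7.png",cv2.resize(im[170:290,180:340],(800,600),interpolation=3))
print(arm.read_state()["tool_pos"])
E
```

```text
[537.34356154  48.23800021 161.33175359]
```

View pics/c7.png

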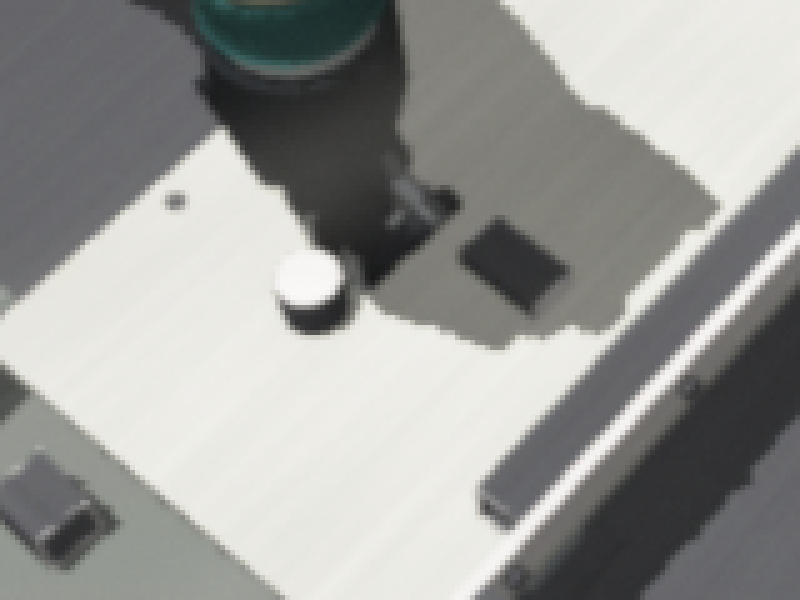

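The slug is being pushed steadily at (312,290), with the flat behind untouched. Continue over the end.

Request:
step_arm:
  series:
    - [-0.1, 0, 0, 0, 0, 0]
    - [-0.1, 0, 0, 0, 0, 0]
    - [-0.1, 0, 0, 0, 0, 0]
    - [-0.1, 0, 0, 0, 0, 0]
    - [-0.1, 0, 0, 0, 0, 0]

```text
clock: 10.9
tool_pos: [534.9, -11.7, 161.6]
orientation: [-2.27, -2.171, 0.0]
wrist_force: [0.3, 1.0, -0.2]
finger_gap: 0.176
grasp_force: 0.3
```

Request:
step_arm:
  series:
    - [-0.1, 0, 0, 0, 0, 0]
    - [-0.1, 0, 0, 0, 0, 0]
    - [-0.1, 0, 0, 0, 0, 0]
    - [-0.1, 0, 0, 0, 0, 0]
    - [-0.1, 0, 0, 0, 0, 0]

```text
clock: 11.4
tool_pos: [532.6, -71.6, 162.0]
orientation: [2.27, 2.171, 0.0]
wrist_force: [0.4, 0.1, 0.1]
finger_gap: 0.176
grasp_force: 0.0
```

Request:
step_arm:
  series:
    - [-0.1, 0, 0, 0, 0, 0]
    - [-0.08, 0, 0, 0, 0, 0]
    - [0, 0, 0, 0, 0, 0]
    - [0, 0, 0, 0, 0, 0]

```text
clock: 11.8
tool_pos: [531.4, -92.3, 161.7]
orientation: [-2.271, -2.171, -0.0]
wrist_force: [0.2, -0.6, 0.9]
finger_gap: 0.173
grasp_force: 0.0
```

```bash
python3 - <<'E'
from h import *
p=arm.read_state()["tool_pos"];print(p)
for c in("scene","top"):
  arm.get_image(c)
  for t in("off_tube_c","off_round_c","off_flat_c","long_tube_c","square"):
    for m in arm.masks_of(t,c)[:2]:
      v,u=np.nonzero(m["pixels"]);z={"off_flat_c":97,"off_round_c":30,"off_tube_c":34,"long_tube_c":110}.get(t,85)
      print(c,t,round(m["p"],2),back(c,(u.mean(),v.mean()),z)[:2].round())
E
```

```text
[531.43597062 -92.28095497 161.68648903]
scene off_tube_c 0.89 [ 481. -108.]
scene off_round_c 0.66 [ 534. -134.]
scene off_round_c 0.58 [569. 115.]
scene off_flat_c 0.77 [598.  83.]
scene off_flat_c 0.25 [670. 103.]
scene long_tube_c 0.81 [675. 101.]
top off_tube_c 0.53 [ 472. -108.]
top off_round_c 0.48 [692. 108.]
top off_round_c 0.38 [569. 134.]
top off_flat_c 0.26 [606. 571.]
top long_tube_c 0.62 [674. 113.]
top square 0.79 [532. 332.]
```

Request:
step_arm:
  series:
    - [0, 0, -0.2, 0, 0, 0]
    - [0, 0, -0.2, 0, 0, 0]
    - [0.2, 0.05, 0, 0, 0, 0]
    - [0.36, 0.1, 0, 0, 0, 0]
    - [0.36, 0.1, 0, 0, 0, 0]

```text
clock: 12.9
tool_pos: [566.9, 17.5, 210.3]
orientation: [2.272, 2.168, 0.001]
wrist_force: [0.0, 0.0, 0.1]
finger_gap: 0.172
grasp_force: 0.0
```

Request:
step_arm:
  series:
    - [0.36, 0.1, 0, 0, 0, 0]
    - [0.36, 0.1, 0, 0, 0, 0]
    - [0.18, 0.04, 0, 0, 0, 0]
    - [0, 0, 0, 0, 0, 0]
    - [0, 0, 0, 0, 0, 0]

```text
clock: 13.4
tool_pos: [599.6, 123.7, 209.4]
orientation: [2.269, 2.173, -0.002]
wrist_force: [-0.6, -0.7, -0.1]
finger_gap: 0.175
grasp_force: 0.0
```

Request:
step_arm:
  series:
    - [0, 0, 0.2, 0, 0, 0]
    - [0, 0, 0.1, 0, 0, 0]
    - [0, 0, 0.1, 0, 0, 0]
    - [0, 0, 0, 0, 0, 0]
    - [0, 0, 0, 0, 0, 0]

```text
clock: 13.9
tool_pos: [599.7, 122.9, 161.6]
orientation: [-2.271, -2.17, 0.001]
wrist_force: [-0.2, 0.2, 0.5]
finger_gap: 0.17
grasp_force: 0.0
```

```bash
python3 - <<'E'
from h import *
im,d=arm.get_image("scene");cv2.imwrite("pics/c8.png",cv2.resize(im[150:250,220:370],(750,500),interpolation=3))
print(arm.read_state()["tool_pos"])
E
```

```text
[600.20322743 123.14846754 162.14541194]
```

View pics/c8.png

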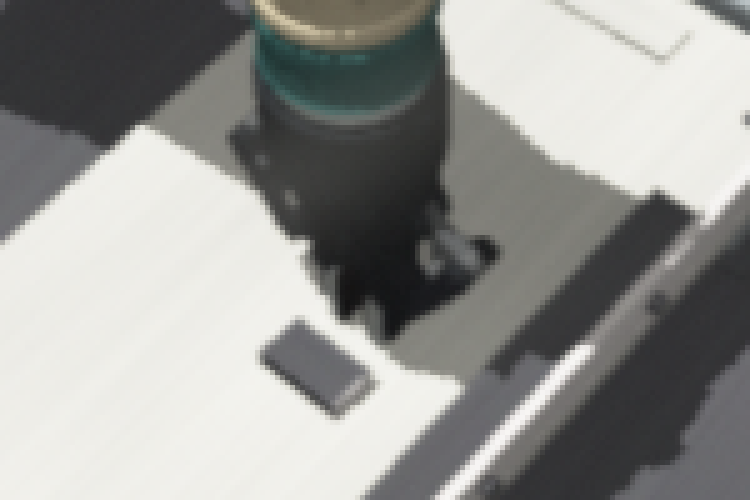

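The fingers are centred behind the flat's long side at (318,365), clear of the long tube. Sweeping it.

Request:
step_arm:
  series:
    - [-0.1, 0, 0, 0, 0, 0]
    - [-0.1, 0, 0, 0, 0, 0]
    - [-0.1, 0, 0, 0, 0, 0]
    - [-0.1, 0, 0, 0, 0, 0]
    - [-0.1, 0, 0, 0, 0, 0]

```text
clock: 14.45
tool_pos: [597.3, 62.3, 162.0]
orientation: [2.271, 2.171, 0.001]
wrist_force: [0.2, 1.7, 1.2]
finger_gap: 0.173
grasp_force: 0.6
```

Request:
step_arm:
  series:
    - [-0.1, 0, 0, 0, 0, 0]
    - [-0.1, 0, 0, 0, 0, 0]
    - [-0.1, 0, 0, 0, 0, 0]
    - [-0.1, 0, 0, 0, 0, 0]
    - [0, 0, 0, 0, 0, 0]

```text
clock: 14.95
tool_pos: [595.0, 13.8, 161.6]
orientation: [2.272, 2.169, -0.002]
wrist_force: [-0.3, -0.4, 0.3]
finger_gap: 0.171
grasp_force: 0.0
```

```bash
python3 - <<'E'
from h import *
im,d=arm.get_image("scene");cv2.imwrite("pics/c9.png",cv2.resize(im[170:350,130:370],(800,600),interpolation=3))
print(arm.read_state()["tool_pos"])
E
```

```text
[594.90991327  14.48748787 161.48056745]
```

View pics/c9.png

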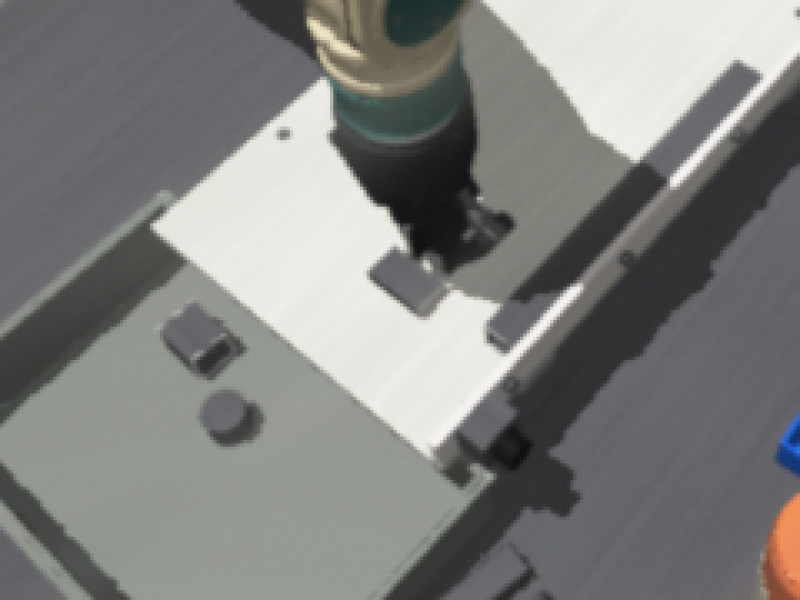

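The flat rides squarely at (408,282); the slug (230,417) and tube (200,338) are in the tray. Finish the sweep, then lift away.

Request:
step_arm:
  series:
    - [-0.1, 0, 0, 0, 0, 0]
    - [-0.1, 0, 0, 0, 0, 0]
    - [-0.1, 0, 0, 0, 0, 0]
    - [-0.1, 0, 0, 0, 0, 0]
    - [-0.1, 0, 0, 0, 0, 0]

```text
clock: 15.5
tool_pos: [592.3, -45.5, 161.6]
orientation: [-2.27, -2.171, 0.0]
wrist_force: [-0.8, 0.5, -0.7]
finger_gap: 0.174
grasp_force: 0.3
```

Request:
step_arm:
  series:
    - [-0.1, 0, 0, 0, 0, 0]
    - [-0.1, 0, 0, 0, 0, 0]
    - [-0.1, 0, 0, 0, 0, 0]
    - [-0.1, 0, 0, 0, 0, 0]
    - [-0.06, 0, 0, 0, 0, 0]

```text
clock: 16.0
tool_pos: [590.0, -100.9, 161.8]
orientation: [2.271, 2.17, -0.0]
wrist_force: [0.7, -0.6, -0.2]
finger_gap: 0.175
grasp_force: 0.0
```

Request:
step_arm:
  series:
    - [0, 0, 0, 0, 0, 0]
    - [0, 0, 0, 0, 0, 0]
    - [0, 0, -0.2, 0, 0, 0]
    - [0, 0, -0.4, 0, 0, 0]
    - [0, 0, -0.4, 0, 0, 0]

```text
clock: 16.5
tool_pos: [589.0, -98.6, 281.7]
orientation: [-2.267, -2.17, 0.002]
wrist_force: [0.1, -0.3, 0.5]
finger_gap: 0.175
grasp_force: 0.0
```

Request:
step_arm:
  series:
    - [0, 0, -0.2, 0, 0, 0]
    - [0, 0, 0, 0, 0, 0]
    - [0, 0, 0, 0, 0, 0]

```text
clock: 16.8
tool_pos: [590.2, -99.0, 306.2]
orientation: [2.269, 2.172, 0.001]
wrist_force: [-0.3, 0.7, 0.2]
finger_gap: 0.175
grasp_force: 0.0
```

```bash
python3 - <<'E'
from h import *
im,d=arm.get_image("scene");cv2.imwrite("pics/c10.png",cv2.resize(im[100:400,90:390],(600,600),interpolation=3))
print(arm.read_state()["tool_pos"])
E
```

```text
[589.43276966 -98.88147187 304.72622458]
```

View pics/c10.png

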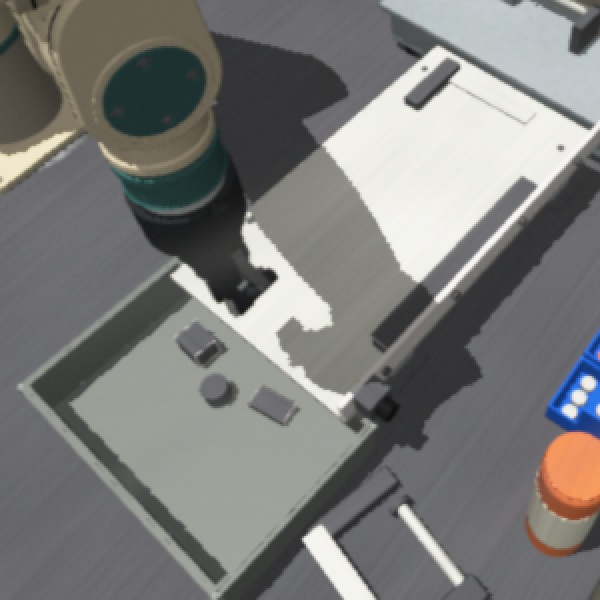

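All three offcuts are in the tray, at (200,342), (216,388) and (274,404). The long tube and square have not moved, and the arm is clear.

```bash
python3 -c "
from plant import arm
print(arm.close_job())"
```

```text
the job is handed in; nothing more can be done
None
```

The job is handed in: the tube, flat bar and slug were swept over the open end into the scrap tray by about 17 s on the clock, and the long tube and try square are still where they lay.

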